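# Make up two drain-service kits

## Task

Make up the two drain kits by putting each part upright and flat on the floor of its own recess: the strainer in the large recess and the rubber plug in the small recess of the plain two-recess tray, the cross-bladed cutter in the large recess and the brass cap in the small recess of the tray that already holds the spanner in its slot. One part has been packed wrongly in the strainer's recess and has to come out of there first. Leave the spanner, the jar and the screwdriver where they are.

Things in the scene. Friction and masses are not known exactly. Their poses are not given: they have to be found in the camera images.
- tray_floor: Floor-drain kit tray: fixed light-grey plastic plate 204 x 116 x 14 mm, two round recesses 8 mm deep (floors 6 mm above the table), no slot. Origin: centre of underside; z up, x along its length. Large recess, diameter 100, centre (-44, 0) mm, for the strainer; small, diameter 68, centre (55, 0), for the plug. At the start a wrong part (cutter, plug or cap) is in the large.
- tray_sink: Sink-drain kit tray: fixed light-grey plastic plate 204 x 158 x 14 mm, two empty round recesses 8 mm deep (floors 6 mm above the table). Origin: centre of underside; z up, x along its length. Large recess, diameter 100, centre (-44, 21) mm, for the cutter; small, diameter 68, centre (55, 21), for the cap. A slot 151 x 34 mm along x, 8 mm deep, centre (0, -56), holds the spanner.
- strainer_mid (a point): Drain strainer: steel disc 80 mm in diameter and 8 mm thick with small dark holes and an upright round knob on its centre, 24 mm in diameter, from 8 to 48 mm above the underside. 250 g. This point is on its axis, half-way up (24 mm above its underside); z up. Starts on the white stock board (6 mm thick).
- cutter_mid (a point): Drain cutter head, upright: round steel hub 26 mm in diameter and 56 mm tall, with four upright blades in a cross, 76 mm over the tips, 5 mm thick and 20 mm high from the underside. 250 g. This point is on its axis, half-way up (28 mm above its underside); z up, the blades lie along x and y. Starts on the white board (6 mm thick) or in the strainer's recess.
- plug_mid (a point): Test plug standing upright: black rubber cylinder 44 mm in diameter and 44 mm tall with a steel washer and small wing nut on top, 56 mm tall in all. 150 g. This point is on its axis, half-way up (28 mm above its underside); z up. Starts on the white board (6 mm thick) or in the strainer's recess.
- cap_mid (a point): Brass clean-out cap: round threaded base 52 mm in diameter and 14 mm high with a square head on top, 28 x 28 mm, from 14 to 46 mm above the underside. 350 g. This point is on its axis, half-way up (23 mm above its underside); z up, x and y are square to the flats of the head. Starts on the white board (6 mm thick) or in the strainer's recess.
- spanner: Flat steel ring spanner 137 x 26 x 6 mm, rightly packed in the slot of the sink tray; stays there. Origin: centre of its underside, x along it.
- jar: White jar of pipe grease, 66 mm in diameter, 75 mm tall, on the table beyond the stock board; bystander. Origin: centre of its underside.
- screwdriver: Red-handled screwdriver lying on the table beyond the stock board; bystander. Origin: under its middle, x along it.
Things that resemble listed ones, but are neither listed nor needed, are in the scene too. There is more than one size of the part that bears plug_mid; the job needs the largest. What is shaped like the part that bears cutter_mid but pink or purple is not meant.

How it is judged:
At the end, for the whole second after the job is handed in: Each part stands upright (0.12 rad) and still on the floor of its own recess: underside within 4 mm of that floor, centre within 15 mm of the recess centre along the tray's x and y (flat in the recess always meets this). Spanner, jar and screwdriver moved under 20 mm (x of strainer_mid in the frame of tray_floor between -0.059 and -0.029 m and y of strainer_mid in the frame of tray_floor between -0.015 and 0.015 m and z of strainer_mid in the frame of tray_floor between 0.026 and 0.034 m and angle between each of strainer_mid, plug_mid, cutter_mid, cap_mid's own z axis and vertical below 0.12 rad and linear speed of each of strainer, plug, cutter, cap below 0.02 m/s and x of plug_mid in the frame of tray_floor between 0.04 and 0.07 m and y of plug_mid in the frame of tray_floor between -0.015 and 0.015 m and z of plug_mid in the frame of tray_floor between 0.03 and 0.038 m and x of cutter_mid in the frame of tray_sink between -0.059 and -0.029 m and y of cutter_mid in the frame of tray_sink between 0.006 and 0.036 m and z of cutter_mid in the frame of tray_sink between 0.03 and 0.038 m and x of cap_mid in the frame of tray_sink between 0.04 and 0.07 m and y of cap_mid in the frame of tray_sink between 0.006 and 0.036 m and z of cap_mid in the frame of tray_sink between 0.025 and 0.033 m and distance of each of spanner, jar, screwdriver from where it was at the start of the episode below 0.02 m); the robot touches nothing.
It fails at once if the spanner is disturbed (moved more than 20 mm) (distance of spanner from where it was at the start of the episode above 0.02 m).
It fails at once if the jar is disturbed (moved more than 20 mm) (distance of jar from where it was at the start of the episode above 0.02 m).
It fails at once if the screwdriver is disturbed (moved more than 20 mm) (distance of screwdriver from where it was at the start of the episode above 0.02 m).
It also fails if it takes over 104 s, if anything falls off the work surface, if the arm or the gripper's body presses on something with over 40 N, if the wrist force passes 120 N, or if a joint passes its speed limit or range.

## Robot

A 6-joint arm with a two-finger parallel gripper is mounted at the origin on the work surface. World frame = base frame: x ahead of the robot, y to its left, z up, the work surface at z = 0. Lengths are in m, angles in rad, forces in N, time in s.
With the tool pointing down it reaches from about 0.375 to 0.975 m from the base axis. Payload 3.8 kg.
Tool frame: the origin (TCP) lies midway between the tips of the shut fingers; the grasp point (between the pads) lies 19 mm behind it; x points along the fingers, z is the direction in which the jaws open and shut, and the axes are right-handed (so a half turn about x gives the same grasp; the last joint's range is limited). The gripper opens to 85 mm and grips with 20 to 120 N. Pads are 22 mm wide; open, the fingers measure 114 mm over their backs; the gripper's body (76 mm by 85 mm) begins 54 mm behind the grasp point. The pads swing forward as they close: fully open they stand 13 mm farther back than shut.
Start: joints at [-1.308, 0.264, 1.604, -0, 1.274, -0.037], TCP at [0.199, -0.645, 0.231] pointing down, gripper open.
Joint ranges: [-2.63, 2.63], [-0.94, 2.18], [0.31, 2.57], [-1.31, 4.45], [0, 2.66], [-2.55, 2.55]. Speed limits (rad/s): [2.57, 2.57, 3.14, 3.14, 3.14, 3.14].

## Interface

Orientations are given as a rotation vector (axis times angle).
In Python, from workcell import * gives the robot as it stands. The module is installed in compiled form; this text tells all that it offers.
- The arm moves only by the tool carry_out, never from a script. Its arguments are lists of equal length, an entry for each row: "offset": the shift along the tool's x, y, z in cm, a list of three; "delta_rot": the turn, a rotation vector about the tool's x, y, z in degrees, a list of three. A call has exactly 5 rows; each row shifts and turns the commanded pose from where the row before left it, along the tool's axes as they then stand; what a row does not reach is not made up. A row lasts 1/12 s, in which the tool goes at most 41.7 mm and 7.16 degrees, less where a joint would pass 70% of its speed; a pose out of reach is approached as far as the arm can. A call is refused whole if a number of a shift passes 4.17 or a number of a turn 7.16, either way. A call with a gripper value outside its range is refused whole. "fingers" is the opening, from -1 (shut) to 1 (fully open), set as the call begins (left out, the last holds). The fingers move at their own pace and stop on an object; "newtons" is the grip in N (left out, the last holds). Time passes only in rows, so rows that do not move let the fingers close, or fill a call up. It gives the time, the measured TCP pose, the force and the opening at its end, in the units of the state.
- read_state(): the state, without advancing time (a new reading comes with each control period).
- read_camera(name): name is "scene" or "top"; returns (picture, depth): 384x512x3 uint8, red, green, blue; 384x512 float32, m along the optical axis (not along the pixel's ray), 0 where there is no reading.
- get_calibration(name): a dict with "fx", "fy", "cx", "cy" (pixels), "R" (3x3) and "t" (3): a world point X has camera coordinates R X + t. Camera axes: x right, y down, z forward; pixel columns grow to the right and rows downward; lengths in m; the calibration is good to about 2 mm. A picture is of the moment at which its call begins. get_calibration takes no time and is no camera call.
- finish_job(): hands the job in, once; it reports no verdict.
The state is a dict: "time": time; "q": joint angles; "joint_vel": joint speeds; "joint_torque": joint torques, N m; "tool_pos": TCP position; "tcp_rot": TCP orientation; "wrist_force": force on the tool from outside, world axes, zero at the start; "torque": the same for the moment, N m; "width": opening from 0.0 (shut) to 1.0 (fully open).
Only numpy, scipy, OpenCV 4.12 (cv2) and the standard library are available. Lean on these libraries where they do the work, as an engineer would, in place of code of your own. Each camera call takes 0.05 s, during which the arm holds its last target. There are 200 camera calls.

## Working session

There is one attempt and no reset: what is moved stays moved. The work goes in short steps, Python scripts to look and compute and a tool call to move; the robot and the scene stay as the last step left them, time stands still between calls to the robot, and variables do not carry over. Pictures are saved under pics/ and viewed, about 12 in all and at most 16, crops included, and the job is handed in when it is done.

Besides the shell and the picture viewer there is one more tool, called as name(argument=value, ...), one argument or row to a line, values as JSON. carry_out: Moves the arm, as the interface text tells. Its arguments: {"type":"object","properties":{"offset":{"type":"array"},"delta_rot":{"type":"array"},"fingers":{"type":"number"},"newtons":{"type":"number"}},"required":["offset","delta_rot"]}

```bash
mkdir -p pics; cat > h.py <<'E'
from workcell import *
import numpy as np, cv2
from scipy.spatial.transform import Rotation as Ro
def snap(n,f):
    p,d=read_camera(n); cv2.imwrite(f'pics/{f}.png',p[:,:,::-1]); np.savez(f'pics/{f}.npz',p=p,d=d); return p,d
def ray(n,u,v,z):
    c=get_calibration(n);R=np.array(c['R']);t=np.array(c['t'])
    o=-R.T@t; r=R.T@np.array([(u-c['cx'])/c['fx'],(v-c['cy'])/c['fy'],1]); return o+r*(z-o[2])/r[2]
def proj(n,X):
    c=get_calibration(n);x=np.array(c['R'])@np.array(X)+np.array(c['t']); return c['fx']*x[0]/x[2]+c['cx'],c['fy']*x[1]/x[2]+c['cy']
def pts(n,d):
    c=get_calibration(n);R=np.array(c['R']);t=np.array(c['t'])
    v,u=np.mgrid[:384,:512]; P=np.stack([(u-c['cx'])/c['fx']*d,(v-c['cy'])/c['fy']*d,d],-1)
    return (P-t)@R
def axes():
    s=read_state();return s,Ro.from_rotvec(s['tcp_rot']).as_matrix()
E
python3 - <<'E'
from h import *
a,_=snap('top','t0');b,_=snap('scene','s0')
for n in('t0','s0'):
    i=cv2.imread(f'pics/{n}.png');cv2.imwrite(f'pics/{n}b.png',cv2.resize(i,(800,600),interpolation=2))
s,A=axes();print(s);print(A)
for n in('top','scene'):
    c=get_calibration(n);print(c)
E
```

```text
{'time': 0.1, 'q': array([-1.30789319e+00,  2.64693280e-01,  1.60530271e+00, -4.16670246e-07,
        1.27372959e+00, -3.68931159e-02]), 'joint_vel': array([-0.00071073, -0.00137254, -0.00320697,  0.00200554, -0.00040068,
        0.00116988]), 'joint_torque': array([-7.49885999e-05, -5.16706288e+01, -3.68591845e+01,  9.00656403e-06,
        6.35407152e-03, -1.75426504e-05]), 'tool_pos': array([ 0.19916443, -0.64421254,  0.23004088]), 'tcp_rot': array([ 0.98691762,  1.33795227, -0.98471175]), 'wrist_force': array([-0.39520546, -0.07895547,  0.65708127]), 'torque': array([ 0.03607376, -0.00629672, -0.01432361]), 'width': 0.9983160611683581}
[[-5.54699556e-04  9.55396666e-01  2.95325081e-01]
 [ 2.05953156e-03  2.95325592e-01 -9.55394449e-01]
 [-9.99997725e-01  7.82744478e-05 -2.13148656e-03]]
{'fx': 428.09735945632906, 'fy': 428.09735945632906, 'cx': 258.00095076672153, 'cy': 188.8785261622041, 'R': array([[ 0.00681061, -0.99986016,  0.01527316],
       [-0.99435605, -0.00838867, -0.10576234],
       [ 0.10587567, -0.01446665, -0.99427414]]), 't': array([-0.03393089,  0.54881206,  0.91950134])}
{'fx': 448.28576000845203, 'fy': 448.28576000845203, 'cx': 249.6948045677105, 'cy': 190.94644088133356, 'R': array([[ 0.34868553,  0.93719821,  0.00882695],
       [ 0.58550576, -0.21046457, -0.78287143],
       [-0.73184794,  0.27814417, -0.6221209 ]]), 't': array([-0.19235543, -0.2747687 ,  1.39990003])}
```

View pics/t0b.png

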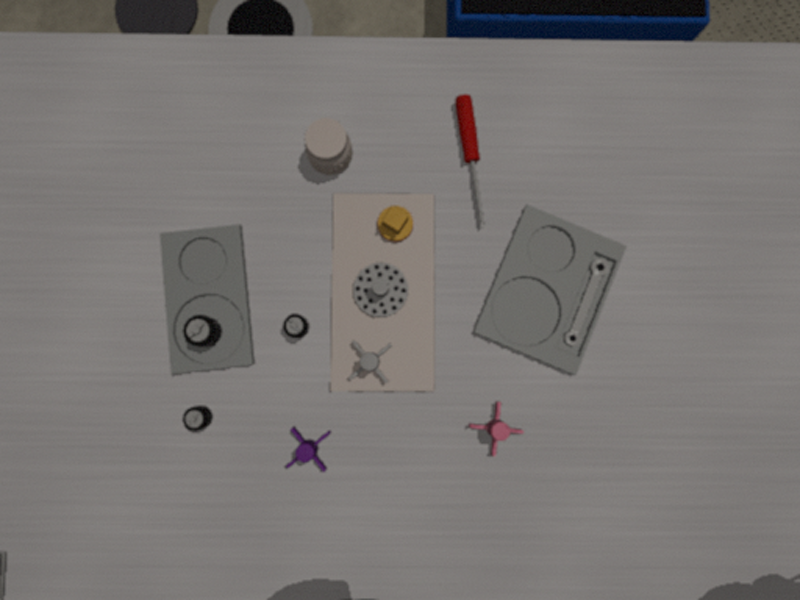

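View pics/s0b.png

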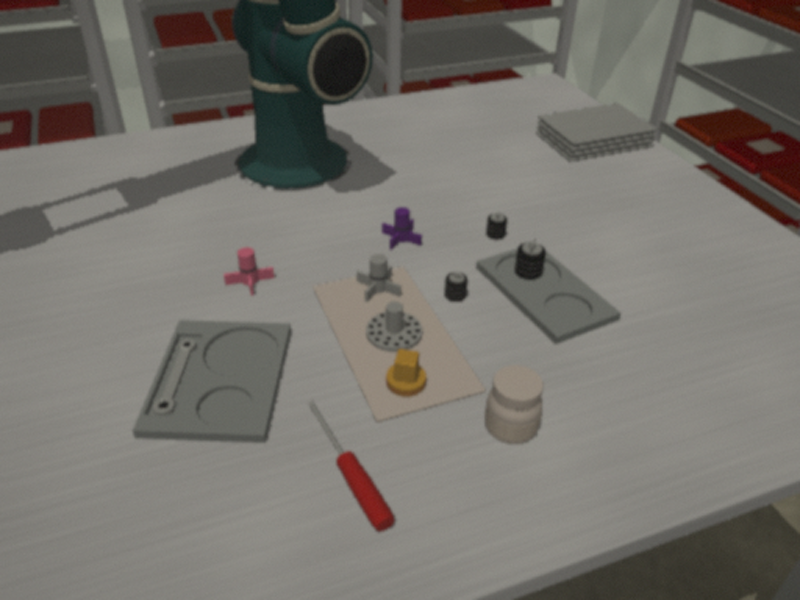

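The top view (800x600 picture) shows these candidates:
- **Plug:** the one in the large recess at (200,330), against the smaller ones at (295,326) and (196,418).
- **Cutter:** the grey one at (369,362), against purple (306,450) and pink (499,430).
- **Cap and strainer:** the cap is at (395,223) and the strainer at (380,290).
- **Trays:** the floor tray is at (207,300) and the sink tray at (550,290).

Next I'll measure and check with one crop.

```bash
python3 - <<'E'
from h import *
z=np.load('pics/t0.npz');p,d=z['p'],z['d'];P=pts('top',d)
hsv=cv2.cvtColor(p,cv2.COLOR_RGB2HSV)
S=1.5625
def box(u0,v0,u1,v1):
    m=np.zeros((384,512),bool);m[int(v0/S):int(v1/S),int(u0/S):int(u1/S)]=1;return m
print('table z',np.median(P[box(600,400,700,500)][:,2]),np.std(P[box(600,400,700,500)][:,2]))
for n,b in dict(plug=(170,305,230,360),pl2=(280,310,312,345),pl3=(180,402,215,435),cut=(340,335,400,390),str=(350,258,412,322),cap=(375,200,417,248)).items():
    Q=P[box(*b)&(d>0)];zm=np.percentile(Q[:,2],99.5)
    for lo,hi in((zm-.006,1),(zm-.016,1)):
        T=Q[Q[:,2]>lo][:,:2].astype(np.float32);c,r=cv2.minEnclosingCircle(T);R=cv2.minAreaRect(T*1000)
        print(n,'top %.4f'%zm,len(T),'circ',np.round(c,4),round(r,4),'mean',T.mean(0).round(4),R)
# colours
for n,(u,v) in dict(tray=(215,280),tray2=(500,270),table=(280,500),board=(420,330)).items(): print(n,p[int(v/S),int(u/S)],hsv[int(v/S),int(u/S)])
i=cv2.imread('pics/t0.png');c1=cv2.resize(i[135:285,95:275],(480,400),interpolation=2);c2=cv2.resize(cv2.imread('pics/s0.png')[125:225,220:410],(760,400),interpolation=2)[:, :]
cv2.imwrite('pics/c0.png',cv2.resize(np.hstack([c1,c2]),(800,258)))
E
```

```text
table z 0.0006031464717361299 0.060667928232818635
plug top 0.0635 35 circ [0.4974 0.2512] 0.0128 mean [0.4981 0.2504] ((497.2512512207031, 250.92189025878906), (8.911676406860352, 24.57303237915039), 63.2275276184082)
plug top 0.0635 314 circ [0.4972 0.251 ] 0.0219 mean [0.4969 0.2502] ((497.8223571777344, 250.5640106201172), (41.00392150878906, 41.13884735107422), 1.563093662261963)
pl2 top 0.0442 25 circ [0.5082 0.1205] 0.011 mean [0.5063 0.1208] ((508.7042236328125, 119.70658874511719), (17.61708641052246, 15.604373931884766), 56.885719299316406)
pl2 top 0.0442 185 circ [0.5058 0.1212] 0.0167 mean [0.5055 0.121 ] ((505.2080383300781, 121.26744842529297), (31.002511978149414, 30.767032623291016), 89.92157745361328)
pl3 top 0.0442 31 circ [0.3752 0.2567] 0.0114 mean [0.3757 0.2565] ((376.1103210449219, 256.59014892578125), (21.035459518432617, 16.25016212463379), 26.125669479370117)
pl3 top 0.0442 200 circ [0.3764 0.2558] 0.0172 mean [0.3768 0.2551] ((375.86676025390625, 256.385986328125), (32.07658767700195, 32.924869537353516), 0.052598319947719574)
cut top 0.0650 115 circ [0.456
[... 418 characters left out ...]
(19.811168670654297, 21.721101760864258), 1.7686303853988647)
str top 0.0568 95 circ [0.56   0.0024] 0.0117 mean [0.5593 0.0022] ((559.3561401367188, 3.0399093627929688), (21.04833984375, 21.73060417175293), 1.9124294519424438)
cap top 0.0555 157 circ [ 0.6563 -0.0177] 0.0183 mean [ 0.6567 -0.0178] ((656.92724609375, -17.660531997680664), (28.027109146118164, 28.302019119262695), 56.24436569213867)
cap top 0.0555 179 circ [ 0.6563 -0.0177] 0.0183 mean [ 0.6559 -0.0178] ((656.8858642578125, -17.722454071044922), (28.17467498779297, 28.300809860229492), 56.278926849365234)
tray [99 99 95] [30 10 99]
tray2 [97 96 93] [23 11 97]
table [127 124 122] [ 12  10 127]
board [140 130 122] [ 13  33 140]
```

View pics/c0.png

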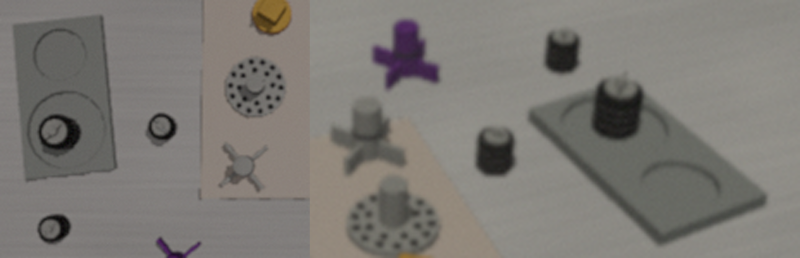

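The crop confirms the choice: the plug in the floor tray's large recess is the largest (44 mm wide, top at 63 mm, against about 33 mm for the others). The steel cutter and the strainer stand on the board. Next, the tray poses.

```bash
python3 - <<'E'
from h import *
z=np.load('pics/t0.npz');p,d=z['p'],z['d'];P=pts('top',d);S=1.5625
g=p.mean(2)
def rect(name,u0,v0,u1,v1,holes):
    m=np.zeros((384,512),np.uint8);sl=np.s_[int(v0/S):int(v1/S),int(u0/S):int(u1/S)]
    m[sl]=(cv2.GaussianBlur(g,(3,3),0)[sl]<111)
    m=cv2.morphologyEx(m,cv2.MORPH_OPEN,np.ones((5,5),np.uint8))
    cs,_=cv2.findContours(m,0,1);c=max(cs,key=cv2.contourArea)
    W=np.array([ray('top',u,v,.014)[:2] for u,v in c[:,0]],np.float32)*1000
    print(name,'colour',cv2.minAreaRect(W),cv2.boundingRect(c))
    q=np.zeros((384,512),bool);q[sl]=1
    k=q&(abs(P[:,:,2]-.0145)<.004)
    k=cv2.morphologyEx(k.astype(np.uint8),cv2.MORPH_OPEN,np.ones((2,2),np.uint8))>0
    print(name,'depth',cv2.minAreaRect(P[k][:,:2].astype(np.float32)*1000))
    R=cv2.minAreaRect(W);return R
rect('floor',150,215,265,385,0)
rect('sink',465,195,635,385,0)
# angles of cutter blades and cap head in world
for n,c,lo,hi,r in(('blades',(.4565,.0158),.017,.036,.045),):
    k=(np.hypot(P[:,:,0]-c[0],P[:,:,1]-c[1])<r)&(P[:,:,2]>lo)&(P[:,:,2]<hi)
    v=P[k][:,:2]-c;rr=np.hypot(*v.T);v=v[rr>.02]
    a=np.arctan2(v[:,1],v[:,0]);print(n,len(v),'angle mod 90',np.degrees(np.angle(np.exp(4j*a).mean()))/4, abs(np.exp(4j*a).mean()))
# spanner, jar
E
```

```text
floor colour ((542.9185180664062, 251.53724670410156), (207.93658447265625, 120.27867126464844), 6.989924430847168) (103, 144, 60, 97)
floor depth ((547.8785400390625, 151.96714782714844), (211.91952514648438, 327.71905517578125), 2.3043389320373535)
sink colour ((560.8601684570312, -238.86129760742188), (161.73016357421875, 209.40882873535156), 67.39379119873047) (302, 132, 97, 108)
sink depth ((536.4221801757812, -189.0777587890625), (252.7474822998047, 294.5677490234375), 67.53897857666016)
blades 76 angle mod 90 40.27563227791662 0.9760998482266928
```

Recess centres in world, from the tray outlines:
- **Floor tray:** large (0.499, 0.246), small (0.598, 0.258).
- **Sink tray:** large (0.528, -0.203), small (0.620, -0.241).

I'll do the cutter first: 44 cm along tool y and -55.5 cm along tool z.

carry_out(
  offset=[
    [0.4,2.2,-2.78],
    [0.4,2.2,-2.78],
    [0.4,2.2,-2.78],
    [0.4,2.2,-2.78],
    [0.4,2.2,-2.78],
  ],
  delta_rot=[
    [0,0,0],
    [0,0,0],
    [0,0,0],
    [0,0,0],
    [0,0,0],
  ],
  fingers=1,
  newtons=50,
)

```text
time: 0.52
tool_pos: [0.2634, -0.4777, 0.2103]
tcp_rot: [0.987, 1.337, -0.986]
wrist_force: [1.0, 0.6, -0.2]
width: 0.999
```

carry_out(
  offset=[
    [0.4,2.2,-2.78],
    [0.4,2.2,-2.78],
    [0.4,2.2,-2.78],
    [0.4,2.2,-2.78],
    [0.4,2.2,-2.78],
  ],
  delta_rot=[
    [0,0,0],
    [0,0,0],
    [0,0,0],
    [0,0,0],
    [0,0,0],
  ],
)

```text
time: 0.93
tool_pos: [0.3274, -0.3124, 0.1907]
tcp_rot: [0.986, 1.336, -0.986]
wrist_force: [1.0, 0.2, -0.2]
width: 0.999
```

carry_out(
  offset=[
    [0.4,2.2,-2.78],
    [0.4,2.2,-2.78],
    [0.4,2.2,-2.78],
    [0.4,2.2,-2.78],
    [0.4,2.2,-2.78],
  ],
  delta_rot=[
    [0,0,0],
    [0,0,0],
    [0,0,0],
    [0,0,0],
    [0,0,0],
  ],
)

```text
time: 1.35
tool_pos: [0.3914, -0.1473, 0.1709]
tcp_rot: [0.986, 1.336, -0.986]
wrist_force: [-0.1, -0.3, -0.3]
width: 0.998
```

carry_out(
  offset=[
    [0.4,2.2,-2.78],
    [0.4,2.2,-2.78],
    [0.4,2.2,-2.78],
    [0.4,2.2,-2.78],
    [0.4,2.2,-2.78],
  ],
  delta_rot=[
    [0,0,0],
    [0,0,0],
    [0,0,0],
    [0,0,0],
    [0,0,0],
  ],
)

```text
time: 1.77
tool_pos: [0.4555, 0.0181, 0.1509]
tcp_rot: [0.985, 1.336, -0.986]
wrist_force: [-0.0, 0.4, 0.8]
width: 1.003
```

carry_out(
  offset=[
    [0,0,0],
    [0,0,0],
    [0,0,0],
    [0,0,0],
    [0,0,0],
  ],
  delta_rot=[
    [0,0,0],
    [0,0,0],
    [0,0,0],
    [0,0,0],
    [0,0,0],
  ],
)

```text
time: 2.18
tool_pos: [0.4552, 0.0151, 0.1513]
tcp_rot: [0.987, 1.335, -0.987]
wrist_force: [-0.1, -0.7, -0.2]
width: 1.0
```

carry_out(
  offset=[
    [2.4,0.1,0],
    [2.4,0,0],
    [2.4,0,0],
    [2.4,0,0],
    [2.2,0,0],
  ],
  delta_rot=[
    [0,0,0],
    [0,0,0],
    [0,0,0],
    [0,0,0],
    [0,0,0],
  ],
)

```text
time: 2.6
tool_pos: [0.4561, 0.0152, 0.0324]
tcp_rot: [0.987, 1.335, -0.987]
wrist_force: [-0.1, 0.7, 0.6]
width: 0.999
```

carry_out(
  offset=[
    [0,0,0],
    [0,0,0],
    [0,0,0],
    [0,0,0],
    [0,0,0],
  ],
  delta_rot=[
    [0,0,0],
    [0,0,0],
    [0,0,0],
    [0,0,0],
    [0,0,0],
  ],
  fingers=-1,
)

```text
time: 3.02
tool_pos: [0.4581, 0.0166, 0.0351]
tcp_rot: [0.988, 1.334, -0.984]
wrist_force: [-1.6, 3.1, 5.5]
width: 0.299
```

carry_out(
  offset=[
    [0,0,0],
    [0,0,0],
    [0,0,0],
    [0,0,0],
    [0,0,0],
  ],
  delta_rot=[
    [0,0,0],
    [0,0,0],
    [0,0,0],
    [0,0,0],
    [0,0,0],
  ],
)

```text
time: 3.43
tool_pos: [0.4583, 0.0166, 0.0353]
tcp_rot: [0.987, 1.333, -0.983]
wrist_force: [-1.6, -0.1, 6.3]
width: 0.29
```

carry_out(
  offset=[
    [0,0,0],
    [0,0,0],
    [0,0,0],
    [0,0,0],
    [0,0,0],
  ],
  delta_rot=[
    [0,0,0],
    [0,0,0],
    [0,0,0],
    [0,0,0],
    [0,0,0],
  ],
)

```text
time: 3.85
tool_pos: [0.4583, 0.0166, 0.0353]
tcp_rot: [0.987, 1.333, -0.983]
wrist_force: [-1.0, -0.2, 6.0]
width: 0.289
```

carry_out(
  offset=[
    [-1,0,0],
    [-2,0,0],
    [-2,0,0],
    [-2,0,0],
    [-2,0,0],
  ],
  delta_rot=[
    [0,0,0],
    [0,0,0],
    [0,0,0],
    [0,0,0],
    [0,0,0],
  ],
)

```text
time: 4.27
tool_pos: [0.4558, 0.0166, 0.1245]
tcp_rot: [0.985, 1.337, -0.986]
wrist_force: [0.3, -0.6, -3.2]
width: 0.285
```

carry_out(
  offset=[
    [0,0.1,2.3],
    [0,0,2.3],
    [0,0,2.3],
    [0,0,2.3],
    [0,0,2.3],
  ],
  delta_rot=[
    [0,0,0],
    [0,0,0],
    [0,0,0],
    [0,0,0],
    [0,0,0],
  ],
)

```text
time: 4.68
tool_pos: [0.4912, -0.0939, 0.1239]
tcp_rot: [0.985, 1.336, -0.985]
wrist_force: [0.6, 0.9, -2.3]
width: 0.287
```

carry_out(
  offset=[
    [0,0.1,2.3],
    [0,0.1,2.3],
    [0,0.1,2.3],
    [0,0,2.3],
    [0,0,2.4],
  ],
  delta_rot=[
    [0,0,0],
    [0,0,0],
    [0,0,0],
    [0,0,0],
    [0,0,0],
  ],
)

```text
time: 5.1
tool_pos: [0.5283, -0.2038, 0.1237]
tcp_rot: [0.985, 1.337, -0.986]
wrist_force: [0.2, 0.8, -3.0]
width: 0.285
```

carry_out(
  offset=[
    [0,0,0],
    [0,0,0],
    [0,0,0],
    [0,0,0],
    [0,0,0],
  ],
  delta_rot=[
    [0,0,0],
    [0,0,0],
    [0,0,0],
    [0,0,0],
    [0,0,0],
  ],
)

```text
time: 5.52
tool_pos: [0.528, -0.2019, 0.1232]
tcp_rot: [0.985, 1.337, -0.985]
wrist_force: [-0.5, -0.9, -2.8]
width: 0.289
```

```bash
python3 - <<'E'
from h import *
# recess centre cross-check from eyeballed circle pixels in t0b
for n,u,v in(('sinkL',526,312),('sinkS',551,248),('floorL',209,328),('floorS',204,260)): print(n,ray('top',u/1.5625,v/1.5625,.012).round(4))
a,_=snap('top','t1');b,_=snap('scene','s1')
i=cv2.resize(a[100:270,200:430,::-1],(480,355),interpolation=2);j=cv2.resize(b[140:320,60:310,::-1],(493,355),interpolation=2)
cv2.imwrite('pics/c1.png',cv2.resize(np.hstack([i,j]),(800,292)))
print(read_state()['tool_pos'])
E
```

```text
sinkL [ 0.5279 -0.2077  0.012 ]
sinkS [ 0.6219 -0.2455  0.012 ]
floorL [0.5013 0.2475 0.012 ]
floorS [0.5996 0.2583 0.012 ]
[ 0.52825604 -0.20213182  0.12329756]
```

View pics/c1.png

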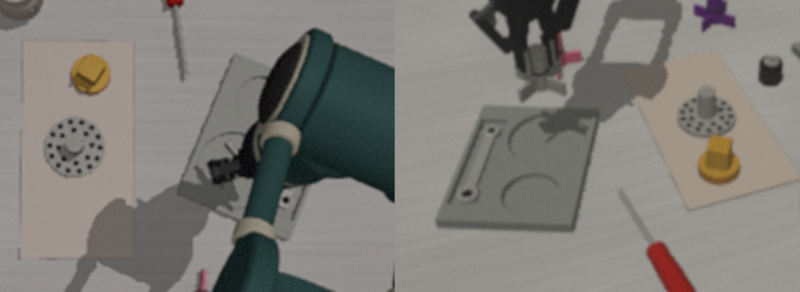

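The crop shows the cutter held upright over the sink tray, with the large recess free. The circle centre puts it about 5 mm further to -y than the outline, so I'll shift 2.5 mm and lower.

carry_out(
  offset=[
    [1.8,0,0.3],
    [1.8,0,0],
    [1.8,0,0],
    [1.8,0,0],
    [1.0,0,0],
  ],
  delta_rot=[
    [0,0,0],
    [0,0,0],
    [0,0,0],
    [0,0,0],
    [0,0,0],
  ],
)

```text
time: 6.03
tool_pos: [0.528, -0.2047, 0.0392]
tcp_rot: [0.985, 1.34, -0.986]
wrist_force: [-0.3, 1.0, -3.1]
width: 0.285
```

carry_out(
  offset=[
    [0.3,0,0],
    [0.2,0,0],
    [0.1,0,0],
    [0,0,0],
    [0,0,0],
  ],
  delta_rot=[
    [0,0,0],
    [0,0,0],
    [0,0,0],
    [0,0,0],
    [0,0,0],
  ],
)

```text
time: 6.45
tool_pos: [0.5304, -0.2062, 0.0365]
tcp_rot: [0.986, 1.334, -0.985]
wrist_force: [0.7, 0.0, -3.1]
width: 0.287
```

carry_out(
  offset=[
    [0.1,0,0],
    [0.1,0,0],
    [0,0,0],
    [0,0,0],
    [0,0,0],
  ],
  delta_rot=[
    [0,0,0],
    [0,0,0],
    [0,0,0],
    [0,0,0],
    [0,0,0],
  ],
)

```text
time: 6.87
tool_pos: [0.5304, -0.2063, 0.0354]
tcp_rot: [0.986, 1.334, -0.985]
wrist_force: [-3.3, 0.5, 6.3]
width: 0.282
```

carry_out(
  offset=[
    [0,0,0],
    [0,0,0],
    [0,0,0],
    [0,0,0],
    [0,0,0],
  ],
  delta_rot=[
    [0,0,0],
    [0,0,0],
    [0,0,0],
    [0,0,0],
    [0,0,0],
  ],
  fingers=1,
)

```text
time: 7.28
tool_pos: [0.5295, -0.2059, 0.0333]
tcp_rot: [0.986, 1.336, -0.986]
wrist_force: [0.2, 0.7, -0.2]
width: 0.97
```

carry_out(
  offset=[
    [0,0,0],
    [0,0,0],
    [-1,0,0],
    [-2,0,0],
    [-2,0,0],
  ],
  delta_rot=[
    [0,0,0],
    [0,0,0],
    [0,0,0],
    [0,0,0],
    [0,0,0],
  ],
)

```text
time: 7.7
tool_pos: [0.5285, -0.2054, 0.0833]
tcp_rot: [0.985, 1.339, -0.986]
wrist_force: [0.6, -0.7, 0.2]
width: 1.0
```

carry_out(
  offset=[
    [-2,0,0],
    [-2,0,0],
    [-1,0,0],
    [0,0,0],
    [0,0,0],
  ],
  delta_rot=[
    [0,0,0],
    [0,0,0],
    [0,0,0],
    [0,0,0],
    [0,0,0],
  ],
)

```text
time: 8.12
tool_pos: [0.5298, -0.206, 0.1339]
tcp_rot: [0.986, 1.335, -0.985]
wrist_force: [-0.7, -0.3, -0.5]
width: 0.997
```

carry_out(
  offset=[
    [0,2.5,-2.0],
    [0,2.5,-2.0],
    [0,2.5,-2.0],
    [0,2.5,-2.0],
    [0,2.5,-2.0],
  ],
  delta_rot=[
    [0,0,0],
    [0,0,0],
    [0,0,0],
    [0,0,0],
    [0,0,0],
  ],
)

```text
time: 8.53
tool_pos: [0.6185, -0.072, 0.1309]
tcp_rot: [0.985, 1.339, -0.988]
wrist_force: [0.4, 0.5, -0.4]
width: 0.997
```

carry_out(
  offset=[
    [0,2.5,-2.0],
    [0,2.7,-2.2],
    [0,0,0],
    [0,0,0],
    [0,0,0],
  ],
  delta_rot=[
    [0,0,0],
    [0,0,0],
    [-6,0,0],
    [-6,0,0],
    [-6,0,0],
  ],
)

```text
time: 8.95
tool_pos: [0.6554, -0.0168, 0.1304]
tcp_rot: [0.74, 1.445, -0.743]
wrist_force: [0.5, -0.5, -0.3]
width: 1.005
```

carry_out(
  offset=[
    [0,0,0],
    [0,0,0],
    [0,0,0],
    [0,0,0],
    [0,0,0],
  ],
  delta_rot=[
    [-6,0,0],
    [-6,0,0],
    [-6,0,0],
    [-3,0,0],
    [0,0,0],
  ],
)

```text
time: 9.37
tool_pos: [0.6551, -0.0178, 0.1308]
tcp_rot: [0.461, 1.525, -0.462]
wrist_force: [-0.3, -0.1, 0.2]
width: 1.001
```

carry_out(
  offset=[
    [0,0,0],
    [0,0,0],
    [0,0,0],
    [0,0,0],
    [0,0,0],
  ],
  delta_rot=[
    [0,0,0],
    [0,0,0],
    [0,0,0],
    [0,0,0],
    [0,0,0],
  ],
)

```text
time: 9.78
tool_pos: [0.6566, -0.0179, 0.1332]
tcp_rot: [0.463, 1.521, -0.463]
wrist_force: [-1.0, 0.2, 0.3]
width: 1.002
```

```bash
python3 - <<'E'
from h import *
s,A=axes();print(s['tool_pos'],A[:,0],'jaw',np.degrees(np.arctan2(A[1,2],A[0,2])))
print((A.T@(np.array([.6567,-.0178,.030])-s['tool_pos'])*100).round(2))
E
```

```text
[ 0.65655475 -0.01790056  0.13322093] [-3.02307564e-05  2.53952842e-05 -9.99999999e-01] jaw -33.848102556949314
[1.032e+01 2.000e-02 1.000e-02]
```

carry_out(
  offset=[
    [2.1,0,0],
    [2.1,0,0],
    [2.1,0,0],
    [2.1,0,0],
    [2.0,0,0],
  ],
  delta_rot=[
    [0,0,0],
    [0,0,0],
    [0,0,0],
    [0,0,0],
    [0,0,0],
  ],
)

```text
time: 10.2
tool_pos: [0.6565, -0.0179, 0.0284]
tcp_rot: [0.463, 1.521, -0.463]
wrist_force: [0.1, 0.4, 0.1]
width: 0.996
```

carry_out(
  offset=[
    [0,0,0],
    [0,0,0],
    [0,0,0],
    [0,0,0],
    [0,0,0],
  ],
  delta_rot=[
    [0,0,0],
    [0,0,0],
    [0,0,0],
    [0,0,0],
    [0,0,0],
  ],
  fingers=-1,
  newtons=60,
)

```text
time: 10.62
tool_pos: [0.658, -0.0178, 0.0318]
tcp_rot: [0.463, 1.518, -0.462]
wrist_force: [-5.3, 1.5, 1.4]
width: 0.314
```

carry_out(
  offset=[
    [0,0,0],
    [0,0,0],
    [0,0,0],
    [0,0,0],
    [0,0,0],
  ],
  delta_rot=[
    [0,0,0],
    [0,0,0],
    [0,0,0],
    [0,0,0],
    [0,0,0],
  ],
)

```text
time: 11.03
tool_pos: [0.6584, -0.0179, 0.0317]
tcp_rot: [0.463, 1.517, -0.461]
wrist_force: [-0.6, 0.9, 6.3]
width: 0.313
```

carry_out(
  offset=[
    [-1,0,0],
    [-2,0,0],
    [-2,0,0],
    [-2,0,0],
    [-2,0,0],
  ],
  delta_rot=[
    [0,0,0],
    [0,0,0],
    [0,0,0],
    [0,0,0],
    [0,0,0],
  ],
)

```text
time: 11.45
tool_pos: [0.6556, -0.0179, 0.1198]
tcp_rot: [0.462, 1.523, -0.463]
wrist_force: [-0.1, 0.4, -2.4]
width: 0.313
```

```bash
python3 - <<'E'
from h import *
s,A=axes();print(s['tool_pos'],'jaw',np.degrees(np.arctan2(A[1,2],A[0,2])))
print((A.T@(np.array([.621,-.2425,.030])-s['tool_pos'])*100).round(2))
E
```

```text
[ 0.65560787 -0.01790908  0.11975554] jaw -33.82490753442543
[  8.98 -20.58   9.64]
```

carry_out(
  offset=[
    [0,-2.06,0.96],
    [0,-2.06,0.96],
    [0,-2.06,0.96],
    [0,-2.06,0.96],
    [0,-2.06,0.96],
  ],
  delta_rot=[
    [0,0,0],
    [0,0,0],
    [0,0,0],
    [0,0,0],
    [0,0,0],
  ],
)

```text
time: 11.87
tool_pos: [0.638, -0.1309, 0.1191]
tcp_rot: [0.462, 1.522, -0.462]
wrist_force: [0.9, 0.6, -2.8]
width: 0.315
```

carry_out(
  offset=[
    [0,-2.06,0.96],
    [0,-2.06,0.96],
    [0,-2.06,0.96],
    [0,-2.06,0.96],
    [0,-2.06,0.96],
  ],
  delta_rot=[
    [0,0,0],
    [0,0,0],
    [0,0,0],
    [0,0,0],
    [0,0,0],
  ],
)

```text
time: 12.28
tool_pos: [0.6205, -0.2433, 0.1189]
tcp_rot: [0.463, 1.522, -0.462]
wrist_force: [0.3, 0.3, -2.9]
width: 0.313
```

carry_out(
  offset=[
    [0,0,0],
    [0,0,0],
    [0,0,0],
    [0,0,0],
    [0,0,0],
  ],
  delta_rot=[
    [0,0,0],
    [0,0,0],
    [0,0,0],
    [0,0,0],
    [0,0,0],
  ],
)

```text
time: 12.7
tool_pos: [0.6217, -0.2413, 0.1192]
tcp_rot: [0.462, 1.522, -0.461]
wrist_force: [-0.1, 0.5, -3.0]
width: 0.312
```

```bash
python3 - <<'E'
from h import *
s,A=axes();print(s['tool_pos'],(A.T@(np.array([.621,-.2425,.032])-s['tool_pos'])*100).round(2))
b,_=snap('scene','s2');cv2.imwrite('pics/c2.png',cv2.resize(b[130:310,60:310,::-1],(750,540),interpolation=2))
E
```

```text
[ 0.62165247 -0.24132841  0.11915273] [ 8.72 -0.13  0.02]
```

View pics/c2.png

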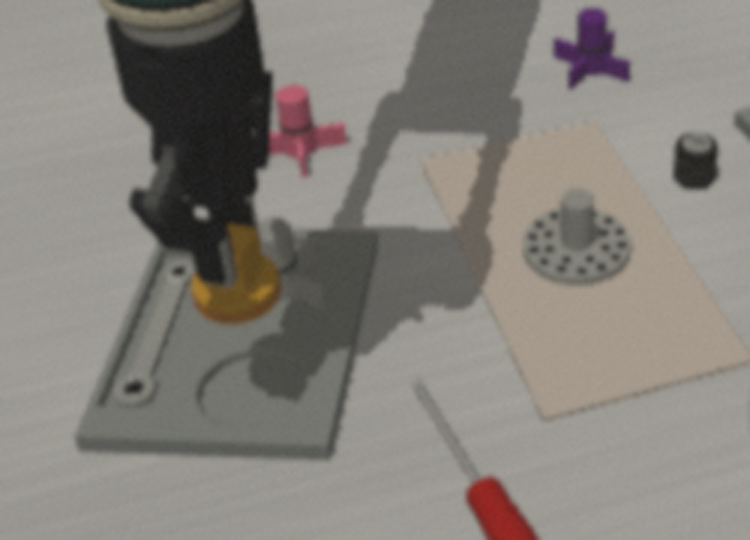

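The picture shows the cap held level above the sink tray (235,280), the small recess free, and the spanner in place. I'll lower it.

carry_out(
  offset=[
    [1.8,-0.1,0],
    [1.8,0,0],
    [1.8,0,0],
    [1.8,0,0],
    [0.9,0,0],
  ],
  delta_rot=[
    [0,0,0],
    [0,0,0],
    [0,0,0],
    [0,0,0],
    [0,0,0],
  ],
)

```text
time: 13.17
tool_pos: [0.6197, -0.2418, 0.0357]
tcp_rot: [0.462, 1.525, -0.461]
wrist_force: [0.0, -0.3, -2.9]
width: 0.313
```

carry_out(
  offset=[
    [0.3,0,0],
    [0.3,0,0],
    [0.1,0,0],
    [0,0,0],
    [0,0,0],
  ],
  delta_rot=[
    [0,0,0],
    [0,0,0],
    [0,0,0],
    [0,0,0],
    [0,0,0],
  ],
)

```text
time: 13.58
tool_pos: [0.6221, -0.2437, 0.0326]
tcp_rot: [0.462, 1.519, -0.462]
wrist_force: [0.3, 0.4, -3.0]
width: 0.311
```

carry_out(
  offset=[
    [0.1,0,0],
    [0.1,0,0],
    [0,0,0],
    [0,0,0],
    [0,0,0],
  ],
  delta_rot=[
    [0,0,0],
    [0,0,0],
    [0,0,0],
    [0,0,0],
    [0,0,0],
  ],
)

```text
time: 14.0
tool_pos: [0.6222, -0.2438, 0.0317]
tcp_rot: [0.462, 1.518, -0.463]
wrist_force: [-1.8, 1.6, 5.0]
width: 0.314
```

carry_out(
  offset=[
    [0,0,0],
    [0,0,0],
    [0,0,0],
    [0,0,0],
    [0,0,0],
  ],
  delta_rot=[
    [0,0,0],
    [0,0,0],
    [0,0,0],
    [0,0,0],
    [0,0,0],
  ],
  fingers=1,
)

```text
time: 14.42
tool_pos: [0.6211, -0.2433, 0.0292]
tcp_rot: [0.462, 1.521, -0.462]
wrist_force: [0.2, 0.2, -0.4]
width: 0.987
```

carry_out(
  offset=[
    [0,0,0],
    [0,0,0],
    [-1,0,0],
    [-2,0,0],
    [-2,0,0],
  ],
  delta_rot=[
    [0,0,0],
    [0,0,0],
    [0,0,0],
    [0,0,0],
    [0,0,0],
  ],
)

```text
time: 14.83
tool_pos: [0.6201, -0.2429, 0.0791]
tcp_rot: [0.463, 1.524, -0.462]
wrist_force: [0.3, -0.5, 0.2]
width: 1.002
```

carry_out(
  offset=[
    [-2,0,0],
    [-2,0,0],
    [-1,0,0],
    [0,0,0],
    [0,2.4,-2.7],
  ],
  delta_rot=[
    [0,0,0],
    [0,0,0],
    [0,0,0],
    [0,0,0],
    [0,0,0],
  ],
)

```text
time: 15.25
tool_pos: [0.6143, -0.2132, 0.1308]
tcp_rot: [0.463, 1.514, -0.467]
wrist_force: [1.3, 1.5, 0.4]
width: 0.999
```

carry_out(
  offset=[
    [0,2.4,-2.7],
    [0,2.4,-2.7],
    [0,2.4,-2.7],
    [0,2.4,-2.7],
    [0,2.4,-2.7],
  ],
  delta_rot=[
    [0,0,0],
    [0,0,0],
    [0,0,0],
    [0,0,0],
    [0,0,0],
  ],
)

```text
time: 15.67
tool_pos: [0.565, -0.032, 0.1279]
tcp_rot: [0.463, 1.523, -0.463]
wrist_force: [1.0, 0.3, 0.1]
width: 0.999
```

carry_out(
  offset=[
    [0,2.4,-2.7],
    [0,2.4,-2.7],
    [0,2.4,-2.7],
    [0,2.4,-2.7],
    [0,2.4,-2.7],
  ],
  delta_rot=[
    [0,0,0],
    [0,0,0],
    [0,0,0],
    [0,0,0],
    [0,0,0],
  ],
)

```text
time: 16.08
tool_pos: [0.5197, 0.1427, 0.1281]
tcp_rot: [0.462, 1.522, -0.463]
wrist_force: [0.3, -0.4, -0.5]
width: 1.001
```

carry_out(
  offset=[
    [0,2.4,-2.7],
    [0,2.4,-2.7],
    [0,2.4,-2.7],
    [0,0,0],
    [0,0,0],
  ],
  delta_rot=[
    [0,0,0],
    [0,0,0],
    [0,0,0],
    [0,0,0],
    [0,0,0],
  ],
)

```text
time: 16.5
tool_pos: [0.4927, 0.2477, 0.1281]
tcp_rot: [0.458, 1.523, -0.461]
wrist_force: [0.5, 0.2, -0.3]
width: 0.997
```

carry_out(
  offset=[
    [0,0,0],
    [0,0,0],
    [0,0,0],
    [0,0,0],
    [0,0,0],
  ],
  delta_rot=[
    [0,0,0],
    [0,0,0],
    [0,0,0],
    [0,0,0],
    [0,0,0],
  ],
)

```text
time: 16.92
tool_pos: [0.4944, 0.2453, 0.1293]
tcp_rot: [0.464, 1.521, -0.464]
wrist_force: [0.3, 1.3, 0.2]
width: 1.001
```

```bash
python3 - <<'E'
from h import *
s,A=axes();print(s['tool_pos'],(A.T@(np.array([.4972,.2504,.025])-s['tool_pos'])*100).round(2))
b,_=snap('scene','s3');cv2.imwrite('pics/c3.png',cv2.resize(b[130:310,60:410,::-1],(800,411),interpolation=2))
E
```

```text
[0.49442496 0.24528343 0.12925084] [10.43  0.58 -0.05]
```

View pics/c3.png

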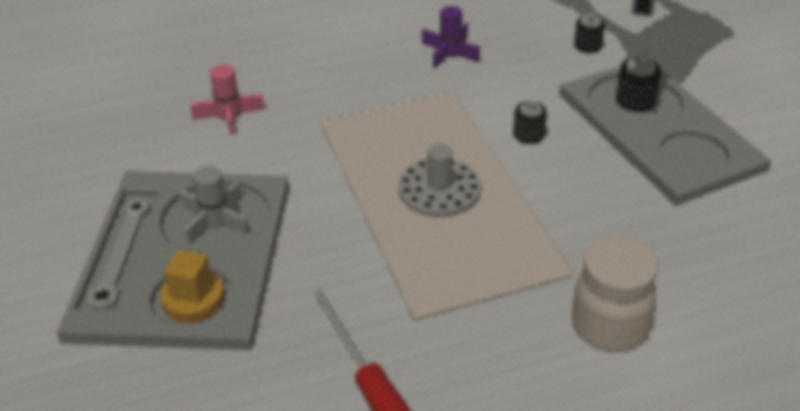

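The picture shows the cutter (208,200) and cap (190,290) standing in the sink tray, and the plug (638,82) untouched. Plug next.

carry_out(
  offset=[
    [2.2,0.6,0],
    [2.2,0,0],
    [2.2,0,0],
    [2.2,0,0],
    [1.9,0,0],
  ],
  delta_rot=[
    [0,0,0],
    [0,0,0],
    [0,0,0],
    [0,0,0],
    [0,0,0],
  ],
)

```text
time: 17.38
tool_pos: [0.4973, 0.2507, 0.021]
tcp_rot: [0.463, 1.521, -0.463]
wrist_force: [-0.6, 0.4, 0.0]
width: 0.998
```

carry_out(
  offset=[
    [0,0,0],
    [0,0,0],
    [0,0,0],
    [0,0,0],
    [0,0,0],
  ],
  delta_rot=[
    [0,0,0],
    [0,0,0],
    [0,0,0],
    [0,0,0],
    [0,0,0],
  ],
  fingers=-1,
  newtons=40,
)

```text
time: 17.8
tool_pos: [0.499, 0.2519, 0.0242]
tcp_rot: [0.464, 1.518, -0.46]
wrist_force: [2.1, 1.3, 3.6]
width: 0.502
```

carry_out(
  offset=[
    [0,0,0],
    [0,0,0],
    [0,0,0],
    [0,0,0],
    [0,0,0],
  ],
  delta_rot=[
    [0,0,0],
    [0,0,0],
    [0,0,0],
    [0,0,0],
    [0,0,0],
  ],
)

```text
time: 18.22
tool_pos: [0.4991, 0.2519, 0.0242]
tcp_rot: [0.464, 1.518, -0.46]
wrist_force: [0.0, -0.1, 6.1]
width: 0.498
```

carry_out(
  offset=[
    [-1,0,0],
    [-2,0,0],
    [-2,0,0],
    [-1,0,0],
    [0,0,0],
  ],
  delta_rot=[
    [0,0,0],
    [0,0,0],
    [0,0,0],
    [0,0,0],
    [0,0,0],
  ],
)

```text
time: 18.63
tool_pos: [0.4995, 0.2522, 0.0855]
tcp_rot: [0.465, 1.517, -0.459]
wrist_force: [0.0, 0.4, -0.6]
width: 0.501
```

```bash
python3 - <<'E'
from h import *
s,A=axes();print(s['tool_pos'],(A.T@(np.array([.5986,.2582,.025])-s['tool_pos'])*100).round(2))
E
```

```text
[0.49947653 0.25220207 0.08547396] [6.1  5.99 7.88]
```

carry_out(
  offset=[
    [0,1.5,1.97],
    [0,1.5,1.97],
    [0,1.5,1.97],
    [0,1.5,1.97],
    [0,0,0],
  ],
  delta_rot=[
    [0,0,0],
    [0,0,0],
    [0,0,0],
    [0,0,0],
    [0,0,0],
  ],
)

```text
time: 19.05
tool_pos: [0.6004, 0.2573, 0.0817]
tcp_rot: [0.464, 1.518, -0.462]
wrist_force: [0.8, -0.8, -0.5]
width: 0.504
```

carry_out(
  offset=[
    [0,0,0],
    [0,0,0],
    [0,0,0],
    [0,0,0],
    [0,0,0],
  ],
  delta_rot=[
    [0,0,0],
    [0,0,0],
    [0,0,0],
    [0,0,0],
    [0,0,0],
  ],
)

```text
time: 19.47
tool_pos: [0.5953, 0.2572, 0.0821]
tcp_rot: [0.462, 1.522, -0.462]
wrist_force: [0.7, 1.0, -1.1]
width: 0.499
```

```bash
python3 - <<'E'
from h import *
s,A=axes();print(s['tool_pos'],s['wrist_force'],(A.T@(np.array([.5986,.2582,.0242])-s['tool_pos'])*100).round(2))
b,_=snap('scene','s4');cv2.imwrite('pics/c4.png',cv2.resize(b[90:240,260:430,::-1],(680,600),interpolation=2))
E
```

```text
[0.59533136 0.2571684  0.08207732] [ 0.69206418  0.99220183 -1.10364982] [5.79 0.27 0.22]
```

View pics/c4.png

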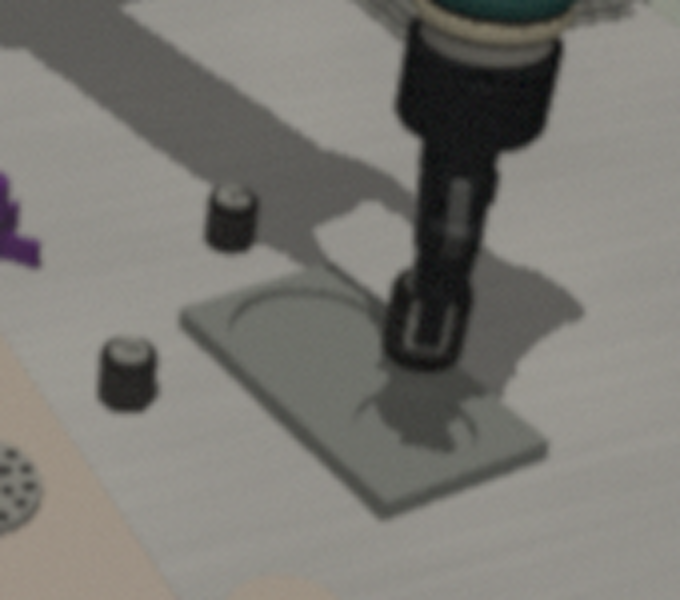

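The plug is held upright above the floor tray (425,330), and the large recess is empty. I'll lower it slowly to contact.

carry_out(
  offset=[
    [1.3,0.2,0.2],
    [1.3,0,0],
    [1.3,0,0],
    [1.0,0,0],
    [0.4,0,0],
  ],
  delta_rot=[
    [0,0,0],
    [0,0,0],
    [0,0,0],
    [0,0,0],
    [0,0,0],
  ],
)

```text
time: 19.93
tool_pos: [0.5967, 0.2568, 0.0255]
tcp_rot: [0.46, 1.525, -0.465]
wrist_force: [-1.0, 0.1, -1.3]
width: 0.501
```

carry_out(
  offset=[
    [0.3,0,0],
    [0.2,0,0],
    [0,0,0],
    [0,0,0],
    [0,0,0],
  ],
  delta_rot=[
    [0,0,0],
    [0,0,0],
    [0,0,0],
    [0,0,0],
    [0,0,0],
  ],
)

```text
time: 20.35
tool_pos: [0.5996, 0.258, 0.0245]
tcp_rot: [0.463, 1.52, -0.462]
wrist_force: [-0.7, 1.1, -1.7]
width: 0.503
```

carry_out(
  offset=[
    [0.1,0,0],
    [0.1,0,0],
    [0,0,0],
    [0,0,0],
    [0,0,0],
  ],
  delta_rot=[
    [0,0,0],
    [0,0,0],
    [0,0,0],
    [0,0,0],
    [0,0,0],
  ],
)

```text
time: 20.77
tool_pos: [0.5997, 0.258, 0.0242]
tcp_rot: [0.463, 1.52, -0.462]
wrist_force: [-3.4, -1.7, 7.2]
width: 0.503
```

carry_out(
  offset=[
    [0,0,0],
    [0,0,0],
    [0,0,0],
    [0,0,0],
    [0,0,0],
  ],
  delta_rot=[
    [0,0,0],
    [0,0,0],
    [0,0,0],
    [0,0,0],
    [0,0,0],
  ],
  fingers=1,
)

```text
time: 21.18
tool_pos: [0.599, 0.2578, 0.022]
tcp_rot: [0.462, 1.521, -0.462]
wrist_force: [-0.1, -0.4, -0.4]
width: 1.005
```

carry_out(
  offset=[
    [0,0,0],
    [0,0,0],
    [-1,0,0],
    [-2,0,0],
    [-2,0,0],
  ],
  delta_rot=[
    [0,0,0],
    [0,0,0],
    [0,0,0],
    [0,0,0],
    [0,0,0],
  ],
)

```text
time: 21.6
tool_pos: [0.5981, 0.2574, 0.0722]
tcp_rot: [0.461, 1.523, -0.464]
wrist_force: [-0.2, -0.3, -0.2]
width: 1.001
```

carry_out(
  offset=[
    [-2,0,0],
    [-2,0,0],
    [-1,0,0],
    [0,-2.9,1.4],
    [0,-2.9,1.4],
  ],
  delta_rot=[
    [0,0,0],
    [0,0,0],
    [0,0,0],
    [0,0,0],
    [0,0,0],
  ],
)

```text
time: 22.02
tool_pos: [0.5912, 0.195, 0.1243]
tcp_rot: [0.462, 1.518, -0.458]
wrist_force: [0.3, -1.1, -0.5]
width: 1.004
```

carry_out(
  offset=[
    [0,-2.9,1.4],
    [0,-2.9,1.4],
    [0,-2.9,1.4],
    [0,-2.9,1.4],
    [0,-2.9,1.4],
  ],
  delta_rot=[
    [0,0,0],
    [0,0,0],
    [0,0,0],
    [0,0,0],
    [0,0,0],
  ],
)

```text
time: 22.43
tool_pos: [0.5669, 0.0332, 0.1225]
tcp_rot: [0.462, 1.521, -0.462]
wrist_force: [0.5, -0.6, -0.0]
width: 0.997
```

carry_out(
  offset=[
    [0,-2.9,1.4],
    [0,0,0],
    [0,0,0],
    [0,0,0],
    [0,0,0],
  ],
  delta_rot=[
    [0,0,0],
    [0,0,0],
    [0,0,0],
    [0,0,0],
    [0,0,0],
  ],
)

```text
time: 22.85
tool_pos: [0.5632, 0.0036, 0.1224]
tcp_rot: [0.462, 1.521, -0.461]
wrist_force: [-0.2, 1.1, 0.4]
width: 1.001
```

```bash
python3 - <<'E'
from h import *
s,A=axes();print(s['tool_pos'],s['wrist_force'],(A.T@(np.array([.56,.0023,.023])-s['tool_pos'])*100).round(2))
E
```

```text
[0.56316111 0.0036218  0.12237932] [-0.1926351   1.07829551  0.37454144] [ 9.94 -0.29 -0.19]
```

carry_out(
  offset=[
    [2.0,-0.3,-0.2],
    [2.0,0,0],
    [2.0,0,0],
    [2.0,0,0],
    [1.7,0,0],
  ],
  delta_rot=[
    [0,0,0],
    [0,0,0],
    [0,0,0],
    [0,0,0],
    [0,0,0],
  ],
)

```text
time: 23.27
tool_pos: [0.5594, 0.0029, 0.024]
tcp_rot: [0.461, 1.522, -0.461]
wrist_force: [0.1, -0.0, 0.1]
width: 1.004
```

carry_out(
  offset=[
    [0,0,0],
    [0,0,0],
    [0,0,0],
    [0,0,0],
    [0,0,0],
  ],
  delta_rot=[
    [0,0,0],
    [0,0,0],
    [0,0,0],
    [0,0,0],
    [0,0,0],
  ],
  fingers=-1,
  newtons=60,
)

```text
time: 23.68
tool_pos: [0.5607, 0.0017, 0.0268]
tcp_rot: [0.463, 1.519, -0.461]
wrist_force: [-2.5, 2.2, 2.4]
width: 0.299
```

carry_out(
  offset=[
    [0,0,0],
    [0,0,0],
    [0,0,0],
    [0,0,0],
    [0,0,0],
  ],
  delta_rot=[
    [0,0,0],
    [0,0,0],
    [0,0,0],
    [0,0,0],
    [0,0,0],
  ],
)

```text
time: 24.1
tool_pos: [0.561, 0.0016, 0.0271]
tcp_rot: [0.463, 1.518, -0.461]
wrist_force: [-1.9, 2.3, 6.4]
width: 0.257
```

carry_out(
  offset=[
    [-1,0,0],
    [-2,0,0],
    [-2,0,0],
    [-2,0,0],
    [-2,0,0],
  ],
  delta_rot=[
    [0,0,0],
    [0,0,0],
    [0,0,0],
    [0,0,0],
    [0,0,0],
  ],
)

```text
time: 24.52
tool_pos: [0.5589, 0.0011, 0.1161]
tcp_rot: [0.462, 1.522, -0.463]
wrist_force: [0.7, -0.5, -4.2]
width: 0.262
```

```bash
python3 - <<'E'
from h import *
s,A=axes();print(s['tool_pos'],s['wrist_force'],(A.T@(np.array([.5002,.2468,.025])-s['tool_pos'])*100).round(2))
E
```

```text
[0.55887458 0.00109708 0.1160592 ] [ 0.69950263 -0.49678559 -4.15073873] [  9.11  17.15 -18.55]
```

carry_out(
  offset=[
    [0,2.15,-2.32],
    [0,2.15,-2.32],
    [0,2.15,-2.32],
    [0,2.15,-2.32],
    [0,2.15,-2.32],
  ],
  delta_rot=[
    [0,0,0],
    [0,0,0],
    [0,0,0],
    [0,0,0],
    [0,0,0],
  ],
)

```text
time: 24.93
tool_pos: [0.5222, 0.156, 0.1155]
tcp_rot: [0.463, 1.521, -0.463]
wrist_force: [-0.7, 0.6, -3.4]
width: 0.263
```

carry_out(
  offset=[
    [0,2.15,-2.32],
    [0,2.15,-2.32],
    [0,2.15,-2.32],
    [0,0,0],
    [0,0,0],
  ],
  delta_rot=[
    [0,0,0],
    [0,0,0],
    [0,0,0],
    [0,0,0],
    [0,0,0],
  ],
)

```text
time: 25.35
tool_pos: [0.5004, 0.2487, 0.1153]
tcp_rot: [0.459, 1.522, -0.46]
wrist_force: [-0.3, -0.6, -3.5]
width: 0.259
```

carry_out(
  offset=[
    [0,0,0],
    [0,0,0],
    [0,0,0],
    [0,0,0],
    [0,0,0],
  ],
  delta_rot=[
    [0,0,0],
    [0,0,0],
    [0,0,0],
    [0,0,0],
    [0,0,0],
  ],
)

```text
time: 25.77
tool_pos: [0.5015, 0.2466, 0.1153]
tcp_rot: [0.463, 1.521, -0.464]
wrist_force: [-0.8, 0.7, -3.1]
width: 0.26
```

```bash
python3 - <<'E'
from h import *
s,A=axes();print(s['tool_pos'],s['wrist_force'],(A.T@(np.array([.5002,.2468,.027])-s['tool_pos'])*100).round(2))
b,_=snap('scene','s5');cv2.imwrite('pics/c5.png',cv2.resize(b[90:240,260:430,::-1],(680,600),interpolation=2))
E
```

```text
[0.50147282 0.2466237  0.11527689] [-0.84062643  0.74645652 -3.12464775] [ 8.83 -0.06 -0.12]
```

View pics/c5.png

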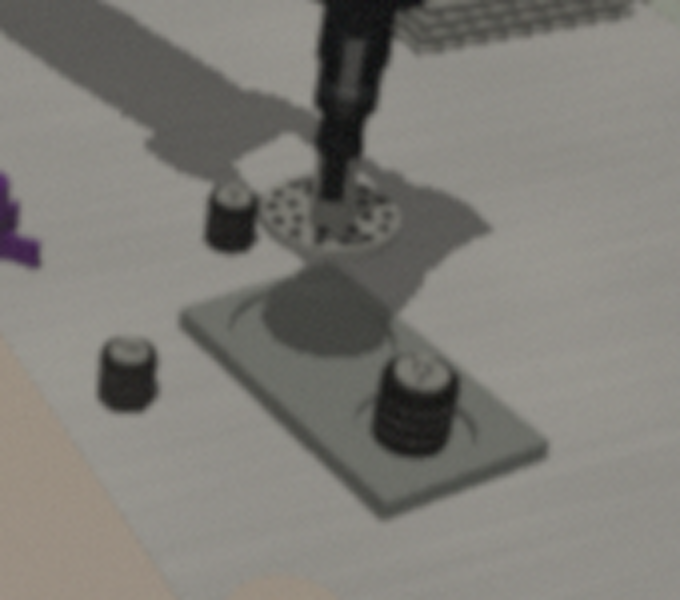

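The plug (415,405) stands in the small recess, and the strainer hangs level over the large one (330,215). I'll lower it.

carry_out(
  offset=[
    [1.8,-0.1,-0.1],
    [1.8,0,0],
    [1.8,0,0],
    [1.8,0,0],
    [1.0,0,0],
  ],
  delta_rot=[
    [0,0,0],
    [0,0,0],
    [0,0,0],
    [0,0,0],
    [0,0,0],
  ],
)

```text
time: 26.23
tool_pos: [0.4986, 0.2463, 0.0312]
tcp_rot: [0.462, 1.523, -0.464]
wrist_force: [-0.4, 0.6, -4.0]
width: 0.256
```

carry_out(
  offset=[
    [0.3,0,0],
    [0.3,0,0],
    [0.1,0,0],
    [0,0,0],
    [0,0,0],
  ],
  delta_rot=[
    [0,0,0],
    [0,0,0],
    [0,0,0],
    [0,0,0],
    [0,0,0],
  ],
)

```text
time: 26.65
tool_pos: [0.501, 0.2477, 0.0274]
tcp_rot: [0.464, 1.519, -0.461]
wrist_force: [-0.0, -0.2, -3.1]
width: 0.262
```

carry_out(
  offset=[
    [0.1,0,0],
    [0.1,0,0],
    [0,0,0],
    [0,0,0],
    [0,0,0],
  ],
  delta_rot=[
    [0,0,0],
    [0,0,0],
    [0,0,0],
    [0,0,0],
    [0,0,0],
  ],
)

```text
time: 27.07
tool_pos: [0.5011, 0.2478, 0.027]
tcp_rot: [0.463, 1.519, -0.461]
wrist_force: [-4.0, -2.1, 11.6]
width: 0.261
```

carry_out(
  offset=[
    [0,0,0],
    [0,0,0],
    [0,0,0],
    [0,0,0],
    [0,0,0],
  ],
  delta_rot=[
    [0,0,0],
    [0,0,0],
    [0,0,0],
    [0,0,0],
    [0,0,0],
  ],
  fingers=1,
)

```text
time: 27.48
tool_pos: [0.4999, 0.2473, 0.0242]
tcp_rot: [0.462, 1.521, -0.462]
wrist_force: [-0.7, -0.2, 0.0]
width: 0.946
```

carry_out(
  offset=[
    [0,0,0],
    [0,0,0],
    [-1,0,0],
    [-2,0,0],
    [-2,0,0],
  ],
  delta_rot=[
    [0,0,0],
    [0,0,0],
    [0,0,0],
    [0,0,0],
    [0,0,0],
  ],
)

```text
time: 27.9
tool_pos: [0.4988, 0.2468, 0.0743]
tcp_rot: [0.461, 1.523, -0.464]
wrist_force: [0.5, 0.5, -0.5]
width: 0.998
```

carry_out(
  offset=[
    [-3,0,0],
    [-3,0,0],
    [-2,0,0],
    [0,-3,0.9],
    [0,-3,0.9],
  ],
  delta_rot=[
    [0,0,0],
    [0,0,0],
    [0,0,0],
    [0,0,0],
    [0,0,0],
  ],
)

```text
time: 28.32
tool_pos: [0.4834, 0.1884, 0.1578]
tcp_rot: [0.463, 1.516, -0.457]
wrist_force: [0.8, -0.5, -0.4]
width: 1.001
```

carry_out(
  offset=[
    [0,-3,0.9],
    [0,-3,0.9],
    [0,-3,0.9],
    [0,-3,0.9],
    [0,-3,0.9],
  ],
  delta_rot=[
    [0,0,0],
    [0,0,0],
    [0,0,0],
    [0,0,0],
    [0,0,0],
  ],
)

```text
time: 28.73
tool_pos: [0.4347, 0.0365, 0.1551]
tcp_rot: [0.462, 1.52, -0.462]
wrist_force: [0.8, 0.9, 0.4]
width: 1.002
```

carry_out(
  offset=[
    [0,0,0],
    [0,0,0],
    [0,0,0],
    [0,0,0],
    [0,0,0],
  ],
  delta_rot=[
    [0,0,0],
    [0,0,0],
    [0,0,0],
    [0,0,0],
    [0,0,0],
  ],
)

```text
time: 29.15
tool_pos: [0.4357, 0.0386, 0.1545]
tcp_rot: [0.462, 1.521, -0.461]
wrist_force: [0.2, -0.4, 0.5]
width: 0.998
```

```bash
python3 - <<'E'
from h import *
a,d=snap('top','t6');b,_=snap('scene','s6');P=pts('top',d)
def f(o,ang,c):
    t=np.radians(ang);R=np.array([[np.cos(t),-np.sin(t)],[np.sin(t),np.cos(t)]]);return np.array(o)+R@np.array(c)
for n,g,h in(('strainer',f((.5429,.2515),7,(-.044,0)),.054),('plug',f((.5429,.2515),7,(.055,0)),.05),('cutter',f((.5609,-.2389),-22.6,(-.044,.021)),.062),('cap',f((.5609,-.2389),-22.6,(.055,.021)),.052)):
    k=(np.hypot(P[:,:,0]-g[0],P[:,:,1]-g[1])<.04)&(P[:,:,2]>h-.008)&(P[:,:,2]<.1);T=P[k]
    c,r=cv2.minEnclosingCircle(T[:,:2].astype(np.float32)) if len(T) else (0,0)
    print(n,'goal',g.round(4),'now',np.round(c,4),'r',round(r,4),'top',np.percentile(T[:,2],[50,99]).round(4) if len(T) else None)
i=cv2.resize(a[80:270,90:420,::-1],(800,460),interpolation=2);cv2.imwrite('pics/c6.png',i)
cv2.imwrite('pics/c7.png',cv2.resize(b[90:350,60:430,::-1],(800,562),interpolation=2))
E
```

```text
strainer goal [0.4992 0.2461] now [0.503  0.2465] r 0.0122 top [0.0541 0.0577]
plug goal [0.5975 0.2582] now [0.6005 0.2559] r 0.0221 top [0.0517 0.0643]
cutter goal [ 0.5283 -0.2026] now [ 0.5294 -0.2085] r 0.013 top [0.0623 0.0652]
cap goal [ 0.6197 -0.2406] now [ 0.6226 -0.2453] r 0.0189 top [0.0523 0.0571]
```

View pics/c6.png

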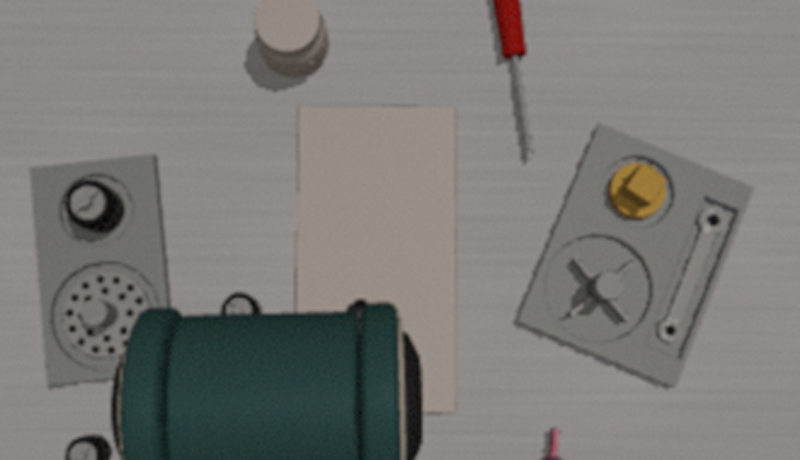

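View pics/c7.png

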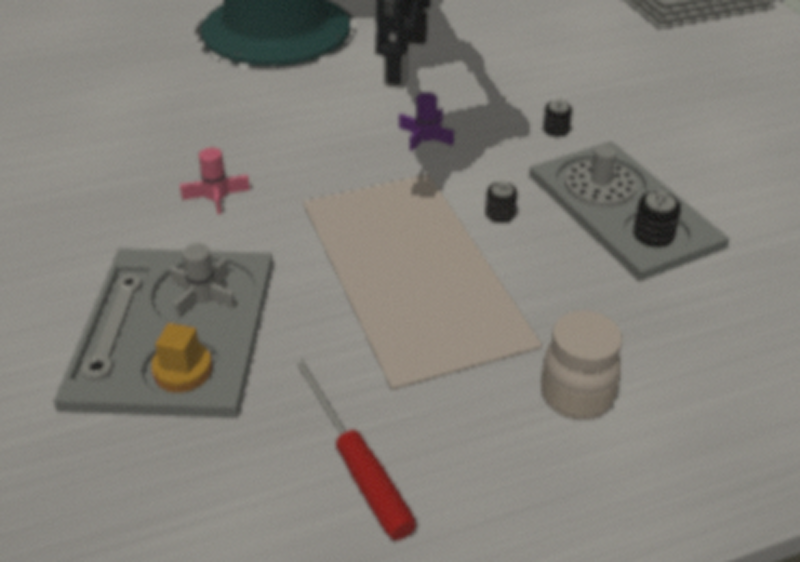

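Both views show all four parts flat in their recesses, with their tops at the heights expected (54, 52, 62 and 52 mm). The spanner, jar and screwdriver look unmoved.

```bash
python3 -c "
from workcell import *
print(finish_job())"
```

```text
the job is handed in; nothing more can be done
None
```

The job is handed in at about 29 s of the 104 s allowed; `finish_job` gives no verdict. The plug, which was the wrongly packed part, went from the strainer's recess to the small recess of the plain tray, and the strainer took its place. The cutter and cap are in the large and small recesses of the spanner tray.

- **Seating:** In the last top and scene pictures all four parts stand upright in their recesses. Each touched down at about the gripper height it was picked up from. Median top heights were strainer 54 mm, plug 52 mm (at its washer), cutter 62 mm and cap 52 mm, within 2 mm of flat on the floor.
- **Position:** Measured centres are 4 to 6 mm from the recess centres I worked out from the tray outlines; the limit is 15 mm.
- **Disagreement:** For the spanner tray, the outline and the visible recess circles differed by about 5 mm. I aimed between the two.
- **Left alone:** The spanner, jar and screwdriver look unmoved in the pictures; I did not measure them.
- **Forces:** The highest wrist force reported was about 13 N, against the 120 N limit.

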